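# Rock the locating block out of the microscope base

## Robot

A 6-joint arm with a two-finger parallel gripper is mounted at the origin on the work surface. World frame = base frame: x ahead of the robot, y to its left, z up, the work surface at z = 0. Lengths are in m, angles in rad, forces in N, time in s.
With the tool pointing down it reaches from about 0.3 to 0.875 m from the base axis. Payload 6.4 kg.
Tool frame: the origin (TCP) lies between the finger pads; the fingertips stand 11 mm ahead of it and the grasp point (between the pads) lies 8 mm behind it (ctrl.tcp_to_tips is the y of the fingertips in the tool frame, in m); y points along the fingers, x is the direction in which the jaws open and shut, and the axes are right-handed (so a half turn about y gives the same grasp; the last joint's range is limited). The gripper opens to 85 mm and grips with 20 to 120 N. Pads are 22 mm wide; open, the fingers measure 114 mm over their backs; the gripper's body (76 mm by 85 mm) begins 54 mm behind the grasp point. The pads swing forward as they close: fully open they stand 13 mm farther back than shut.
Start: joints at [1.124, 0.181, 1.607, -0, 1.354, -0.206], TCP at [0.137, 0.558, 0.242] pointing down, gripper open.
Joint ranges: [-2.99, 2.99], [-0.89, 2.07], [0.3, 2.58], [-1.14, 4.28], [0, 2.63], [-3.12, 3.12]. Speed limits (rad/s): [2.57, 2.57, 3.01, 3.14, 3.14, 3.14].

## Interface

Orientations are given as a unit quaternion [w, x, y, z].
In Python, from bench import ctrl gives the robot as it stands.
- The arm moves only by the tool apply_moves, never from a script. Its argument "plan" is text: rows parted by semicolons, each of 7 numbers parted by spaces: the shift along the tool's x, y, z each as a share of 0.05 m, from -1 to 1, then the turn, a rotation vector about the tool's x, y, z each as a share of 0.12 rad, from -1 to 1, then the opening, from 0 (shut) to 1 (fully open). In form: dx dy dz wx wy wz claw; .... A call has exactly 5 rows; each row shifts and turns the commanded pose from where the row before left it, along the tool's axes as they then stand; what a row does not reach is not made up. A row lasts 1/10 s, in which the tool goes at most 50 mm and 8.59 degrees, less where a joint would pass 70% of its speed; a pose out of reach is approached as far as the arm can. A call with a number of a shift or a turn outside -1 to 1 is refused whole. A call with a gripper value outside its range is refused whole. The fingers move at their own pace and stop on an object; the grip force is fixed at half the most. Time passes only in rows, so rows that do not move let the fingers close, or fill a call up. It gives the time, the measured TCP pose, the force and the opening at its end, in the units of the state.
- ctrl.get_obs(): the state, without advancing time (a new reading comes with each control period).
- ctrl.camera(name): name is "side" or "top"; returns the picture (420x560x3 uint8, red, green, blue); there is no depth.
- ctrl.get_calibration(name): a dict with "intrinsics" (3x3 intrinsics, pixels), "k1" (the pictures are not rectified: a ray, as slopes to the right and down, at radius r is drawn at 1 + k1 r^2 times it, then the intrinsics apply), "R" (3x3) and "t" (3): a world point X has camera coordinates R X + t. Camera axes: x right, y down, z forward; pixel columns grow to the right and rows downward; lengths in m; the calibration is good to about 2 mm. A picture is of the moment at which its call begins. get_calibration takes no time and is no camera call.
- ctrl.hand_in(): hands the job in, once; it reports no verdict.
Trained networks look in the newest picture that a camera, given by its name, has taken for a name from the list of things; names that differ only in an ending like _2 or _b are one class to them, and where a whole thing is asked for, a point or a joint stands for the part that bears it (a point fixed in the world has none). Each returns a list of dicts, best first, with "score" (0 to 1); they miss things now and then, are a little off and sometimes report something else, mostly with a low value. They report only what shows in the picture. A call takes as long as a camera call. They do not tell look-alikes from the thing itself.
- ctrl.recognise(camera, target): "point" ([x, y, z] in m, in world coordinates, good to about 4 mm: the middle of the surface that is visible of it).
The state is a dict: "time_s": time; "q": joint angles; "dq": joint speeds; "joint_efforts": joint torques, N m; "eef_pos": TCP position; "eef_rot": TCP orientation; "wrist_force": force on the tool from outside, world axes, zero at the start; "torque": the same for the moment, N m; "opening": opening from 0.0 (shut) to 1.0 (fully open).
Only numpy, scipy, OpenCV 4.12 (cv2) and the standard library are available. Lean on these libraries where they do the work, as an engineer would, in place of code of your own. Each camera call takes 0.05 s, during which the arm holds its last target.

## Task

The steel locating block is clipped tightly into the socket on top of the round microscope base, and pulling it straight up would only lift the whole base. Take it by its grip and rock it side to side along its length, first with its top leaning towards the upright micrometer on the base and then leaning the other way, so that one end after the other comes out of its clip while the base stays down on its rubber plinth. Finish while still holding the block level, just clear of the socket (about 1 to 3 cm of air under it, straight above), and leave everything else on the bench where it is.

Things in the scene. Friction and masses are not known exactly. Their poses are not given: they have to be found in the camera images.
- block_grip (a point): Centre of the upright grip of the locating block (0.18 to 0.27 kg): dark steel, 20 mm along x, 44 mm along y, 46 mm tall, this point half-way up. z is up; y is the block's long direction, +y towards the micrometer. Below the grip a centred shoulder, 32 x 76 mm and 8 mm thick; its underside, 31 mm below this point, rests on the socket's rim. Rocking turns the block about x.
- block_foot (a point): Centre of the block's lowest face, the end of the tongue, 51 mm below block_grip. The tongue, under the shoulder, is 24 x 54 mm (x, y) and reaches 20 mm into the socket.
- socket (a point): Centre of the socket's mouth in the rim on top of the microscope base, about 92 mm above the bench; axes as the seated block's: +y to the micrometer, z up. Socket 26 x 62 mm (x, y), 30 mm deep, in an aluminium plate 64 x 100 mm, 30 mm thick, on an aluminium drum of 150 mm diameter and 50 mm height. In the socket the block can lean 0.15 rad either way along y.
- micrometer (a point): Centre of the top of the upright micrometer, a steel pin of 15 mm diameter on the drum, 64 mm from the socket's centre along +y; its top is 6 mm above the rim.
- clip_far (a point): Spring ball at the socket's -y end (hidden, behind a brass plug), clipped over a rib on the tongue. When the block leans towards the micrometer it pivots on the shoulder's +y end, 38 mm from its middle, and this end rises. It takes about 9 to 15 N to pull out, passes the ball when 4 to 5 mm up, is fully out at 8 mm, and then stays out unless pushed back below 4 mm.
- clip_near (a point): The same spring ball at the +y end, nearest the micrometer; this end comes out when the block leans the other way. 0.13 rad of lean is ample to free an end. While freeing the second end keep the first one 5 mm or more up: the middle of the block is then about 11 mm up.
- drum (a joint): How far the base has been lifted off its rubber plinth, m: 0 sitting, 0.012 most. It cannot slide or turn, but only its weight of about 15 N holds it down; both clips together are stronger than that.
- vial_mid (a point): Bystander: small open glass vial, 28 mm diameter, 42 mm tall, near the base; point half-way up.
- spare_mid (a point): Bystander: a smaller spare block, 20 x 50 x 12 mm with a round 18 mm stub on top, 34 mm tall in all, near the base; point half-way up.
- puck_mid (a point): Bystander: steel sample ring, 32 mm diameter, 8 mm tall, near the base; point half-way up.
- jar_mid (a point): Bystander: amber jar with white cap, 52 mm diameter, 65 mm tall; point half-way up.
- driver_grip (a point): Bystander: screwdriver 170 mm long lying on the bench; point on its handle.
- tray_mid (a point): Bystander: low black tray 90 x 130 x 22 mm; point half-way up.
- meter_mid (a point): Bystander: hand meter, 75 x 130 x 35 mm; point half-way up.
Mind the look-alikes: they are no part of the job. What is shaped like the part that bears socket but green is not meant. Leave any orange look-alike of the part that bears block_grip alone.

How it is judged:
On the way, in this order (a step that is already met when the one before it is completed fails the run):
1. the block, still in the socket, leans at least 3 degrees towards the micrometer (angle between the z axis of block_grip and the z axis of socket, either way round above 0.052 rad and y of block_grip in the frame of socket above 0.0005 m and z of block_grip in the frame of socket below 0.048 m), for 0.1 s.
2. the block, still in the socket, leans at least 3 degrees away from the micrometer (angle between the z axis of block_grip and the z axis of socket, either way round above 0.052 rad and y of block_grip in the frame of socket below -0.0005 m and z of block_grip in the frame of socket below 0.048 m), for 0.1 s.
At the end, for the whole second after the job is handed in: The block is held still in the gripper, its lowest face 5 to 40 mm above the socket's rim, within 25 mm of straight above it, within 10 degrees of level and touching no part of the base; the base sits on its plinth (lifted less than 2 mm) (z of block_grip in the frame of socket between 0.056 and 0.091 m and horizontal distance between block_grip and socket below 0.025 m and angle between block_grip's own z axis and vertical below 0.17 rad and contact force between the fingers and block above 1 N and contact force between block and plinth below 0.1 N and linear speed of block below 0.03 m/s and value of joint drum below 0.002 m); the arm keeps its last pose, push and grip.
It fails at once if the base is lifted more than 4 mm off its plinth (value of joint drum above 0.004 m).
It fails at once if a bystander is moved more than 25 mm (distance of any of vial_mid, spare_mid, puck_mid, jar_mid, driver_grip, tray_mid, meter_mid from where it was at the start of the episode above 0.025 m).
It also fails if it takes over 48 s, if anything falls off the work surface, if the arm or the gripper's body presses on something with over 40 N, if the wrist force passes 120 N, or if a joint passes its speed limit or range.

## Working session

There is one attempt and no reset: what is moved stays moved. The work goes in short steps, Python scripts to look and compute and a tool call to move; the robot and the scene stay as the last step left them, time stands still between calls to the robot, and variables do not carry over. Pictures are saved under pics/ and viewed, and the job is handed in when it is done.

Besides the shell and the picture viewer there is one more tool, called after ">>>" in YAML: its name, and indented under it one key for each argument. apply_moves: Moves the arm, as the interface text tells. Shift numbers are shares of 0.05 m and turn numbers shares of 0.12 rad, none past 1 either way. Its arguments: {"type":"object","properties":{"plan":{"type":"string"}},"required":["plan"]}

```bash
mkdir -p pics; ls; python3 - <<'E'
from bench import ctrl
import cv2
for n in ("side","top"):
    im=ctrl.camera(n); cv2.imwrite(f"pics/{n}0.png",im[:,:,::-1])
    c=ctrl.get_calibration(n); print(n,c)
    for t in ("block_grip","socket","micrometer","vial_mid","spare_mid","puck_mid"):
        print(t,[(d['score'],d['point']) for d in ctrl.recognise(n,t)])
print(ctrl.get_obs(), ctrl.tcp_to_tips)
E
```

```text
pics
side {'intrinsics': array([[431.02869744,   0.        , 275.31451548],
       [  0.        , 431.02869744, 210.74513221],
       [  0.        ,   0.        ,   1.        ]]), 'k1': -0.0035999734519442596, 'R': array([[-0.99598072, -0.08810588,  0.01611694],
       [-0.06987232,  0.65170718, -0.7552454 ],
       [ 0.05603804, -0.75333599, -0.65524395]]), 't': array([0.52315411, 0.11900693, 1.09134754])}
block_grip [(0.58, [0.5928, 0.0373, 0.1177]), (0.57, [0.6493, 0.2637, 0.0324])]
socket [(0.79, [0.5847, 0.0616, 0.0622]), (0.76, [0.3706, 0.1462, 0.0643])]
micrometer [(0.96, [0.3717, 0.145, 0.0619]), (0.89, [0.5873, 0.0599, 0.0636])]
vial_mid [(0.68, [0.6102, 0.1699, 0.0323]), (0.24, [0.586, 0.0559, 0.0623])]
spare_mid [(0.68, [0.5889, 0.0616, 0.0613]), (0.51, [0.5907, -0.1215, 0.0318])]
puck_mid [(0.64, [0.5821, 0.0607, 0.0651]), (0.58, [0.4806, -0.0131, 0.0132])]
top {'intrinsics': array([[534.27363942,   0.        , 292.58883279],
       [  0.        , 534.27363942, 210.90859161],
       [  0.        ,   0.        ,   1.        ]]), 'k1': -0.1929951802516388, 'R': array([[ 0.0
[... 603 characters left out ...]
.0166, 0.0063])]
{'time_s': 0.7, 'q': array([ 1.12365967e+00,  1.80770562e-01,  1.60696216e+00,  1.35789813e-05,
        1.35379868e+00, -2.06296230e-01]), 'dq': array([ 2.22377046e-03, -3.53735955e-04, -2.08173316e-03,  5.84706900e-04,
        5.59627722e-05,  1.00312476e-03]), 'joint_efforts': array([-2.33367246e-03, -4.44744372e+01, -3.51604307e+01, -5.30226043e-04,
        9.65796498e-04,  6.34116759e-06]), 'eef_pos': array([0.13714109, 0.5584431 , 0.24232334]), 'eef_rot': array([ 0.55645825, -0.55643066, -0.43633096,  0.43629627]), 'wrist_force': array([-0.23719073,  0.26252784, -0.44589426]), 'torque': array([-0.02229232,  0.01938226,  0.00214314]), 'opening': 1.0024427513642218} 0.011
```

View pics/side0.png

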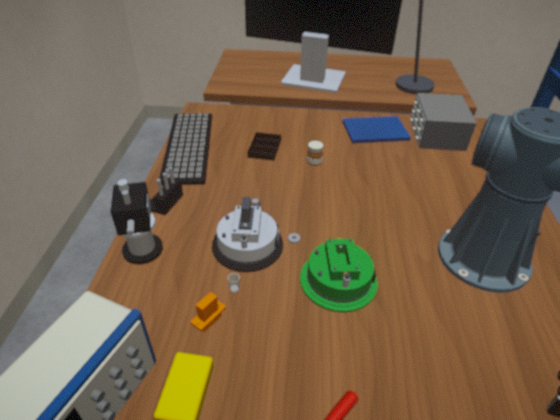

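View pics/top0.png

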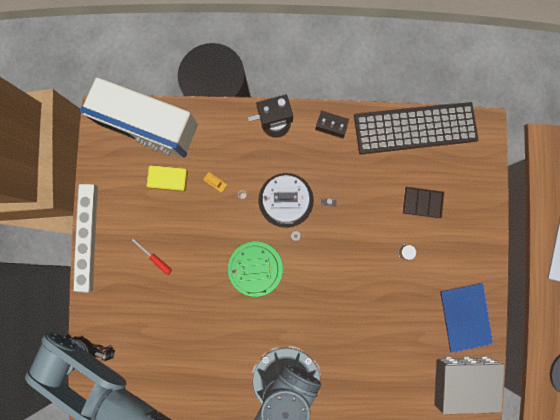

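```bash
python3 - <<'E'
import cv2
import numpy as np
a=cv2.imread("pics/side0.png")[190:275,200:295]; b=cv2.imread("pics/top0.png")[165:235,250:345]
cv2.imwrite("pics/z.png",np.vstack([cv2.resize(a,(570,300*570//570),interpolation=cv2.INTER_CUBIC)[:300] if 0 else cv2.resize(a,(400,358),interpolation=2),]))
cv2.imwrite("pics/z2.png",cv2.resize(b,None,fx=8,fy=8,interpolation=2))
a=cv2.imread("pics/side0.png")[190:275,200:295]
cv2.imwrite("pics/z.png",cv2.resize(a,None,fx=7,fy=7,interpolation=2))
E
```

```text
(no output)
```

View pics/z.png

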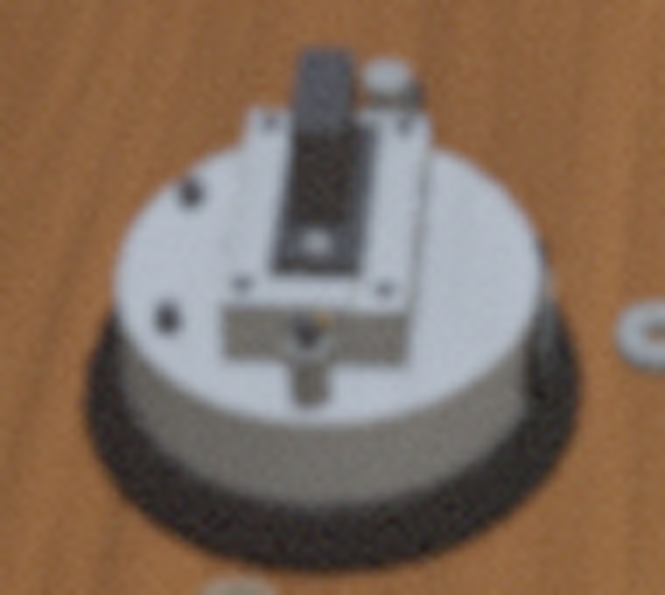

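View pics/z2.png

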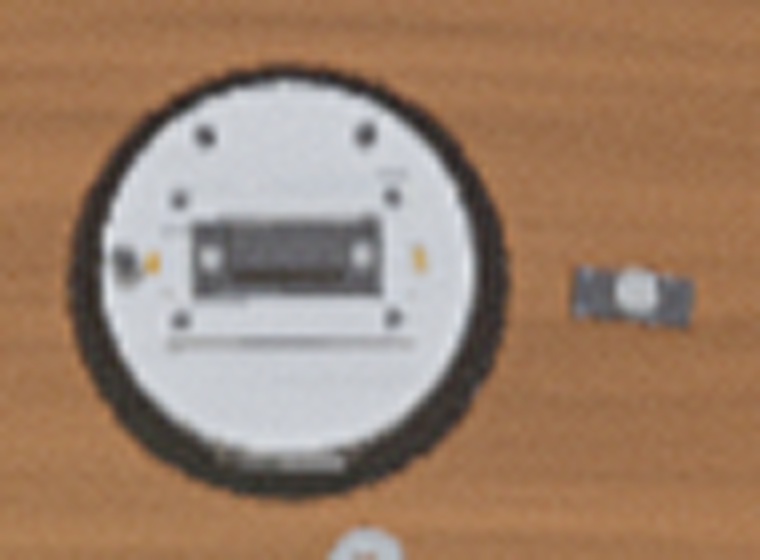

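```bash
cat > h.py <<'E'
import numpy as np, cv2
from bench import ctrl
def dist(c): return np.array([c['k1'],0,0,0,0.])
def proj(n,X):
    c=ctrl.get_calibration(n); r,_=cv2.Rodrigues(c['R'])
    return cv2.projectPoints(np.array(X,float).reshape(-1,1,3),r,c['t'],c['intrinsics'],dist(c))[0].reshape(-1,2)
def back(n,uv,z):
    c=ctrl.get_calibration(n)
    p=cv2.undistortPoints(np.array(uv,float).reshape(-1,1,2),c['intrinsics'],dist(c)).reshape(-1,2)
    d=np.c_[p,np.ones(len(p))]@c['R']; o=-c['R'].T@c['t']
    return o+d*((z-o[2])/d[:,2])[:,None]
E
python3 - <<'E'
from h import *
z2=lambda L:(np.array(L,float)+.5)/8-.5+[250,165]
z1=lambda L:(np.array(L,float)+.5)/7-.5+[200,190]
s=back("top",z2([(180,200),(392,197),(180,320),(393,318)]),.092);print("top screws",s,s.mean(0))
s=back("top",z2([(192,222),(380,222),(192,297),(380,297)]),.100);print("top shoulder",s.mean(0),np.ptp(s,axis=0))
print("mic top",back("top",z2([(122,262)]),.098))
s=back("side",z1([(270,122),(404,125),(242,285),(386,290)]),.092);print("side screws",s,s.mean(0))
s=back("side",z1([(302,50),(352,52),(356,135),(296,133)]),.146);print("side gripface(top ed)",s)
print("side mic",back("side",z1([(307,330)]),.098))
E
```

```text
top screws [[ 0.62156246  0.0614393   0.092     ]
 [ 0.62506354 -0.0223199   0.092     ]
 [ 0.5739237   0.05997844  0.092     ]
 [ 0.57702736 -0.02396672  0.092     ]] [0.59939427 0.01878278 0.092     ]
top shoulder [0.59820162 0.01878008 0.1       ] [0.03166629 0.0746916  0.        ]
mic top [[0.5956499  0.08328736 0.098     ]]
side screws [[ 0.62269468 -0.02368     0.092     ]
 [ 0.57467114 -0.02717427  0.092     ]
 [ 0.61911589  0.06131358  0.092     ]
 [ 0.57045879  0.05863655  0.092     ]] [0.59673513 0.01727396 0.092     ]
side gripface(top ed) [[ 6.05802255e-01  1.12202264e-04  1.46000000e-01]
 [ 5.88716371e-01 -6.53408134e-04  1.46000000e-01]
 [ 5.81654111e-01  4.22516938e-02  1.46000000e-01]
 [ 6.01473708e-01  4.33609136e-02  1.46000000e-01]]
side mic [[0.59311247 0.08655597 0.098     ]]
```

```bash
cat >> h.py <<'E'
from scipy.spatial.transform import Rotation as Ro
def pose(o=None):
    o=o or ctrl.get_obs(); return np.array(o['eef_pos']),Ro.from_quat(np.roll(o['eef_rot'],-1))
yaw=0.042
C=np.array([.598,.0182,.092])
def Rt(sign=1,lean=0):
    x=sign*np.array([-np.sin(yaw),np.cos(yaw),0]); y=np.array([0,0,-1.]); z=np.cross(x,y)
    R=Ro.from_matrix(np.c_[x,y,z])
    ax=np.array([np.cos(yaw),np.sin(yaw),0])  # block x; lean>0 towards +y => rot about -x
    return Ro.from_rotvec(-lean*ax)*R
def st():
    o=ctrl.get_obs(); p,R=pose(o)
    print("t",round(o['time_s'],2),"p",p.round(4),"op",round(o['opening'],3),"F",o['wrist_force'].round(1),"T",o['torque'].round(2))
    return p,R
E
python3 - <<'E'
from h import *
p,R=st(); print(R.as_matrix().round(3))
for s in (1,-1): print(s,((R.inv()*Rt(s)).as_rotvec()/.12).round(2), ctrl.get_obs()['q'][5])
d=np.array([.598,.0182,.242])-p
print((R.inv().apply(d)/.05).round(3))
E
```

```text
t 0.7 p [0.1371 0.5584 0.2423] op 1.002 F [-0.2  0.3 -0.4] T [-0.02  0.02  0.  ]
[[ 0.239  0.    -0.971]
 [ 0.971  0.     0.239]
 [ 0.    -1.     0.   ]]
1 [ 0.   -2.36  0.  ] -0.2062962304985608
-1 [-0.   23.82  0.  ] -0.2062962304985608
[-8.2950e+00  6.0000e-03 -1.1528e+01]
```

>>> apply_moves:
  plan: "-0.553 0 -0.768 0 0 0 1; -0.553 0 -0.768 0 0 0 1; -0.553 0 -0.768 0 0 0 1; -0.553 0 -0.768 0 0 0 1; -0.553 0 -0.768 0 0 0 1"

```text
time_s: 1.2
eef_pos: [0.2915, 0.377, 0.2425]
eef_rot: [-0.556, 0.556, 0.437, -0.436]
wrist_force: [0.9, -0.0, 0.7]
opening: 0.997
```

>>> apply_moves:
  plan: "-0.553 0 -0.768 0 0 0 1; -0.553 0 -0.768 0 0 0 1; -0.553 0 -0.768 0 0 0 1; -0.553 0 -0.768 0 0 0 1; -0.553 0 -0.768 0 0 0 1"

```text
time_s: 1.7
eef_pos: [0.4452, 0.1966, 0.2427]
eef_rot: [-0.556, 0.557, 0.437, -0.436]
wrist_force: [0.8, 0.7, 0.0]
opening: 1.0
```

>>> apply_moves:
  plan: "-0.553 0 -0.768 0 0 0 1; -0.553 0 -0.768 0 0 0 1; -0.553 0 -0.768 0 0 0 1; -0.553 0 -0.768 0 0 0 1; -0.553 0 -0.768 0 0 0 1"

```text
time_s: 2.2
eef_pos: [0.5987, 0.0165, 0.2424]
eef_rot: [-0.556, 0.557, 0.436, -0.436]
wrist_force: [0.7, 0.6, 1.8]
opening: 1.001
```

>>> apply_moves:
  plan: "0 0 0 0 -0.8 0 1; 0 0 0 0 -0.8 0 1; 0 0 0 0 -0.76 0 1; 0 0 0 0 0 0 1; 0 0 0 0 0 0 1"

```text
time_s: 2.7
eef_pos: [0.5976, 0.0183, 0.2423]
eef_rot: [-0.49, 0.49, 0.51, -0.51]
wrist_force: [0.3, 0.5, 0.6]
opening: 1.003
```

```bash
python3 - <<'E'
from h import *
p,R=st(); print(((R.inv()*Rt()).as_rotvec()/.12).round(3))
print((R.inv().apply(np.array([.598,.0182,.170])-p)/.05).round(3))
for n in ("side","top"):
    im=ctrl.camera(n)[:,:,::-1]
    cv2.imwrite(f"pics/{n}1.png",cv2.resize(im[150:280,180:330] if n=="side" else im[140:250,220:360],None,fx=5,fy=5,interpolation=2))
E
```

```text
t 2.7 p [0.5976 0.0183 0.2423] op 1.003 F [0.3 0.5 0.6] T [-0.01 -0.03  0.04]
[ 0.    -0.017 -0.   ]
[-0.002  1.446 -0.008]
```

View pics/side1.png

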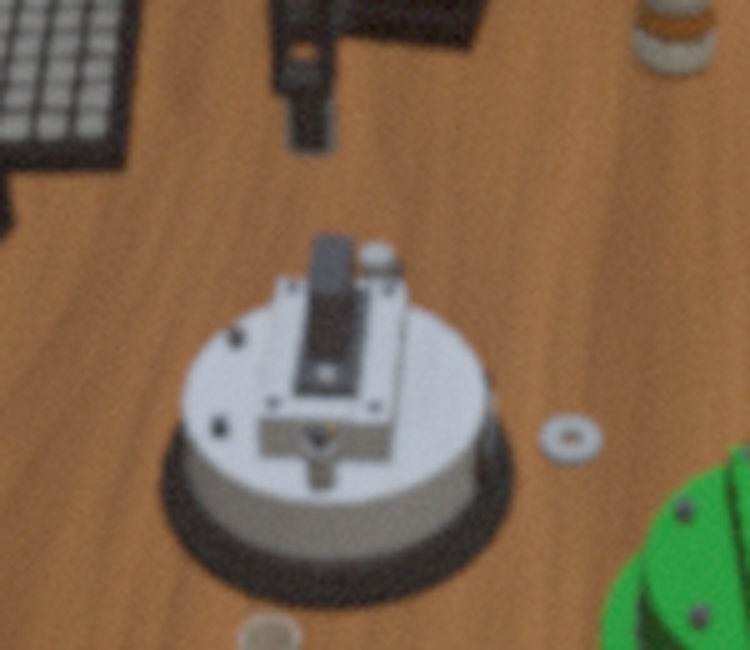

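>>> apply_moves:
  plan: "0 0.6 0 0 0 0 1; 0 0.6 0 0 0 0 1; 0 0.6 0 0 0 0 1; 0 0.2 0 0 0 0 1; 0 0 0 0 0 0 1"

```text
time_s: 3.3
eef_pos: [0.5964, 0.0185, 0.1408]
eef_rot: [0.49, -0.488, -0.51, 0.511]
wrist_force: [0.8, -0.1, -0.5]
opening: 1.0
```

```bash
python3 - <<'E'
from h import *
p,R=st(); 
for n in ("side","top"):
    im=ctrl.camera(n)[:,:,::-1]
    cv2.imwrite(f"pics/{n}2.png",cv2.resize(im[150:280,180:330] if n=="side" else im[140:250,220:360],None,fx=5,fy=5,interpolation=2))
E
```

```text
t 3.3 p [0.5964 0.0185 0.1408] op 1.0 F [ 0.8 -0.1 -0.5] T [-0.04 -0.02 -0.03]
```

View pics/side2.png

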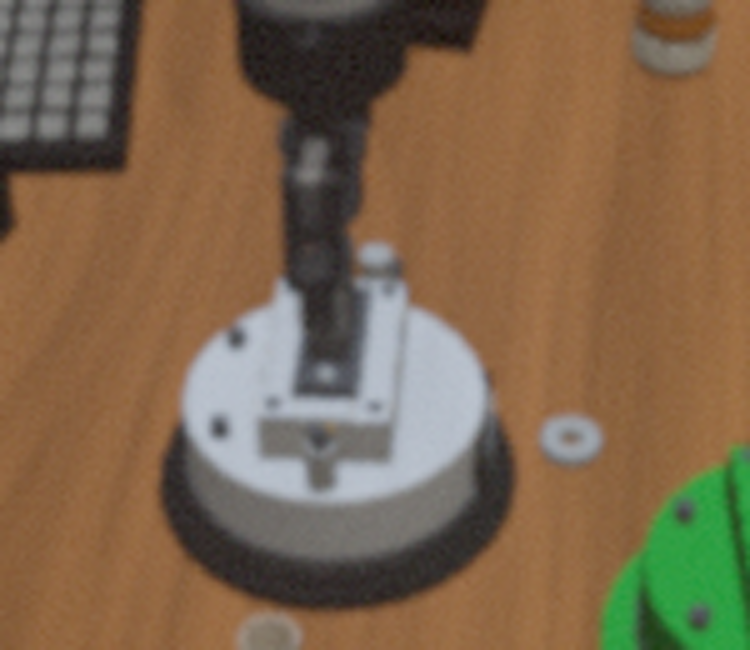

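View pics/top2.png

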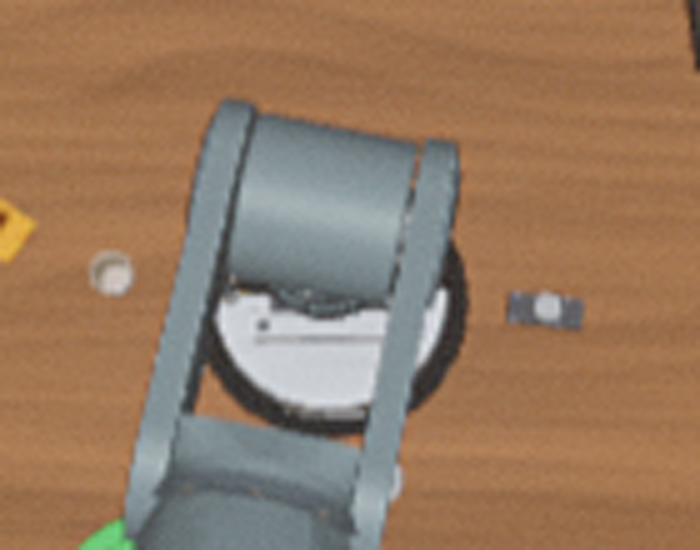

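>>> apply_moves:
  plan: "0 0.25 0 0 0 0 1; 0 0.2 0 0 0 0 1; 0 0 0 0 0 0 1; 0 0 0 0 0 0 1; 0 0 0 0 0 0 1"

```text
time_s: 3.9
eef_pos: [0.5978, 0.0182, 0.1201]
eef_rot: [-0.489, 0.489, 0.511, -0.51]
wrist_force: [0.9, -0.8, 0.4]
opening: 0.998
```

```bash
python3 - <<'E'
from h import *
st()
E
```

```text
t 3.9 p [0.5978 0.0182 0.1201] op 0.998 F [ 0.9 -0.8  0.4] T [ 0.05 -0.01  0.06]
```

>>> apply_moves:
  plan: "0 0 0 0 0 0 0.6; 0 0 0 0 0 0 0.5; 0 0 0 0 0 0 0.3; 0 0 0 0 0 0 0; 0 0 0 0 0 0 0"

```text
time_s: 4.4
eef_pos: [0.5979, 0.0182, 0.1202]
eef_rot: [-0.489, 0.49, 0.511, -0.51]
wrist_force: [-0.4, 0.4, 3.3]
opening: 0.51
```

>>> apply_moves:
  plan: "0 0 0 0 0 0 0; 0 0 0 0 0 0 0; 0 0 0 0 0 0 0; 0 0 0 0 0 0 0; 0 0 0 0 0 0 0"

```text
time_s: 4.9
eef_pos: [0.5979, 0.0182, 0.1202]
eef_rot: [-0.489, 0.49, 0.511, -0.51]
wrist_force: [-0.4, -0.3, 4.3]
opening: 0.507
```

```bash
python3 - <<'E'
from h import *
st()
im=ctrl.camera("side")[:,:,::-1]
cv2.imwrite(f"pics/side3.png",cv2.resize(im[150:280,180:330],None,fx=5,fy=5,interpolation=2))
E
```

```text
t 4.9 p [0.5979 0.0182 0.1202] op 0.507 F [-0.4 -0.3  4.3] T [-0.06  0.15 -0.03]
```

View pics/side3.png

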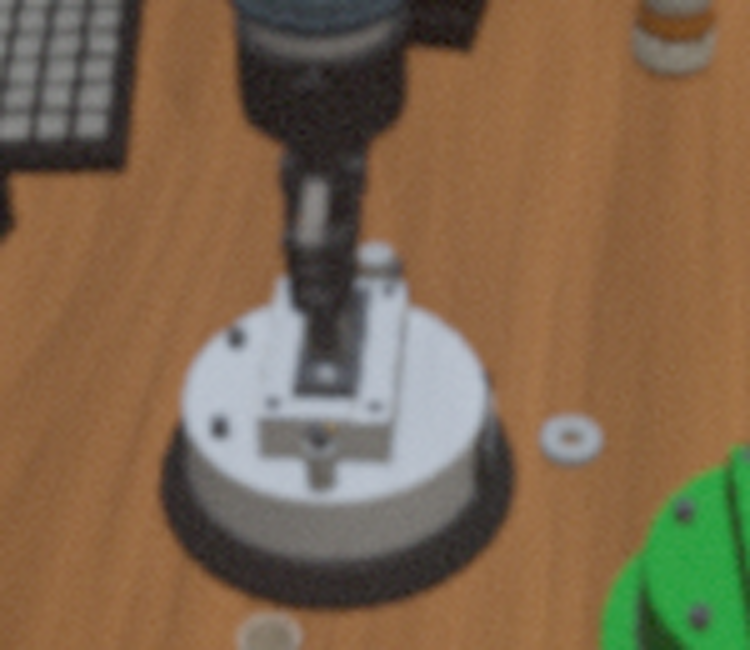

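```bash
cat >> h.py <<'E'
r=.028
def TP(th,h,y0=0):  # tcp in (y,z) rel. to seated mouth
    return np.array([y0+r*np.sin(th), h+r*np.cos(th)])
def rows(seq):
    for (a,ha,ya),(b,hb,yb) in zip(seq[:-1],seq[1:]):
        d=TP(b,hb,yb)-TP(a,ha,ya)
        tx=np.array([np.cos(a),-np.sin(a)]); ty=np.array([-np.sin(a),-np.cos(a)])
        print(f"{d@tx/.05:.3f} {d@ty/.05:.3f} 0 0 0 {(b-a)/.12:.3f} 0;", f"th={b:.3f} h={hb:.4f}")
E
python3 - <<'E'
from h import *
S=[(t,.038*np.sin(t),.038*(1-np.cos(t))) for t in np.linspace(0,.14,11)]
rows(S)
E
```

```text
0.008 -0.011 0 0 0 0.117 0; th=0.014 h=0.0005
0.008 -0.011 0 0 0 0.117 0; th=0.028 h=0.0011
0.008 -0.011 0 0 0 0.117 0; th=0.042 h=0.0016
0.008 -0.011 0 0 0 0.117 0; th=0.056 h=0.0021
0.008 -0.011 0 0 0 0.117 0; th=0.070 h=0.0027
0.008 -0.011 0 0 0 0.117 0; th=0.084 h=0.0032
0.008 -0.011 0 0 0 0.117 0; th=0.098 h=0.0037
0.008 -0.011 0 0 0 0.117 0; th=0.112 h=0.0042
0.008 -0.011 0 0 0 0.117 0; th=0.126 h=0.0048
0.008 -0.011 0 0 0 0.117 0; th=0.140 h=0.0053
```

>>> apply_moves:
  plan: "0.008 -0.01 0 0 0 0.117 0; 0.008 -0.01 0 0 0 0.117 0; 0.008 -0.01 0 0 0 0.117 0; 0 0 0 0 0 0 0; 0 0 0 0 0 0 0"

```text
time_s: 5.45
eef_pos: [0.5978, 0.0194, 0.1216]
eef_rot: [0.478, -0.5, -0.5, 0.521]
wrist_force: [-0.1, -0.7, 6.1]
opening: 0.507
```

```bash
cat >> h.py <<'E'
def rel():
    p,R=st(); d=p-C
    y=d@np.array([-np.sin(yaw),np.cos(yaw),0]); M=R.as_matrix()
    th=np.arctan2(-M[2,0],np.hypot(M[0,0],M[1,0]))
    print("y %.4f z-rim %.4f tool lean %.4f M: y %.4f h %.4f"%(y,d[2],th,y-r*np.sin(th),d[2]-r*np.cos(th)))
E
python3 - <<'E'
from h import *
rel()
E
```

```text
t 5.45 p [0.5978 0.0194 0.1216] op 0.507 F [-0.1 -0.7  6.1] T [0.11 0.09 0.06]
y 0.0012 z-rim 0.0296 tool lean 0.0433 M: y 0.0000 h 0.0017
```

>>> apply_moves:
  plan: "0.008 -0.01 0 0 0 0.117 0; 0.008 -0.01 0 0 0 0.117 0; 0.008 -0.01 0 0 0 0.117 0; 0.008 -0.01 0 0 0 0.117 0; 0 0 0 0 0 0 0"

```text
time_s: 5.95
eef_pos: [0.5978, 0.0213, 0.1238]
eef_rot: [0.463, -0.514, -0.486, 0.534]
wrist_force: [-1.6, -0.5, 6.8]
opening: 0.51
```

```bash
python3 - <<'E'
from h import *
rel()
im=ctrl.camera("side")[:,:,::-1]
cv2.imwrite(f"pics/side4.png",cv2.resize(im[150:280,180:330],None,fx=5,fy=5,interpolation=2))
E
```

```text
t 5.95 p [0.5978 0.0213 0.1238] op 0.51 F [-1.6 -0.5  6.8] T [-0.32  0.14 -0.01]
y 0.0031 z-rim 0.0318 tool lean 0.1003 M: y 0.0003 h 0.0039
```

View pics/side4.png

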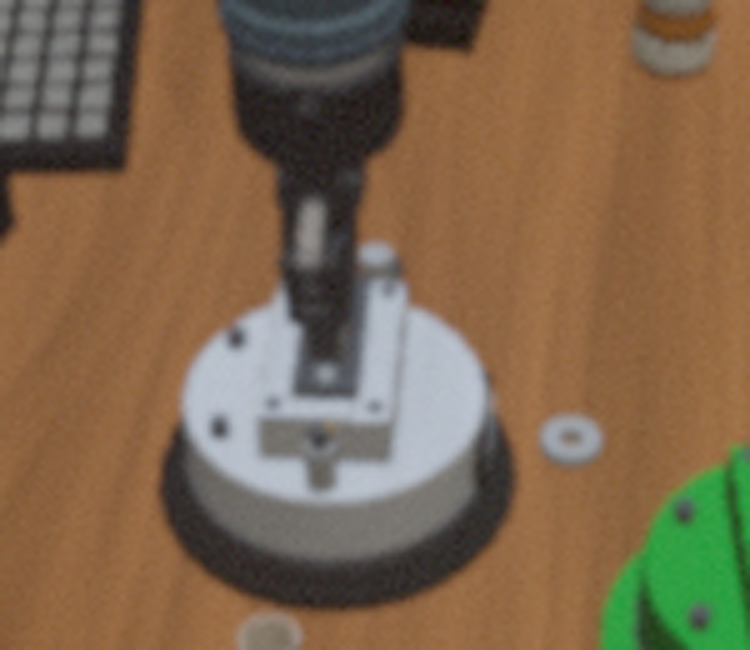

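>>> apply_moves:
  plan: "0.008 -0.01 0 0 0 0.117 0; 0.008 -0.01 0 0 0 0.117 0; 0.008 -0.01 0 0 0 0.117 0; 0 0 0 0 0 0 0; 0 0 0 0 0 0 0"

```text
time_s: 6.5
eef_pos: [0.5978, 0.0225, 0.125]
eef_rot: [0.452, -0.524, -0.475, 0.544]
wrist_force: [-0.1, -0.2, 5.9]
opening: 0.508
```

```bash
python3 - <<'E'
from h import *
rel()
im=ctrl.camera("side")[:,:,::-1]
cv2.imwrite(f"pics/side5.png",cv2.resize(im[190:250,210:290],None,fx=9,fy=9,interpolation=2))
im=ctrl.camera("top")[:,:,::-1]
cv2.imwrite(f"pics/top5.png",cv2.resize(im[165:235,250:345],None,fx=8,fy=8,interpolation=2))
E
```

```text
t 6.5 p [0.5978 0.0225 0.125 ] op 0.508 F [-0.1 -0.2  5.9] T [-0.03  0.08  0.04]
y 0.0043 z-rim 0.0330 tool lean 0.1417 M: y 0.0004 h 0.0053
```

View pics/side5.png

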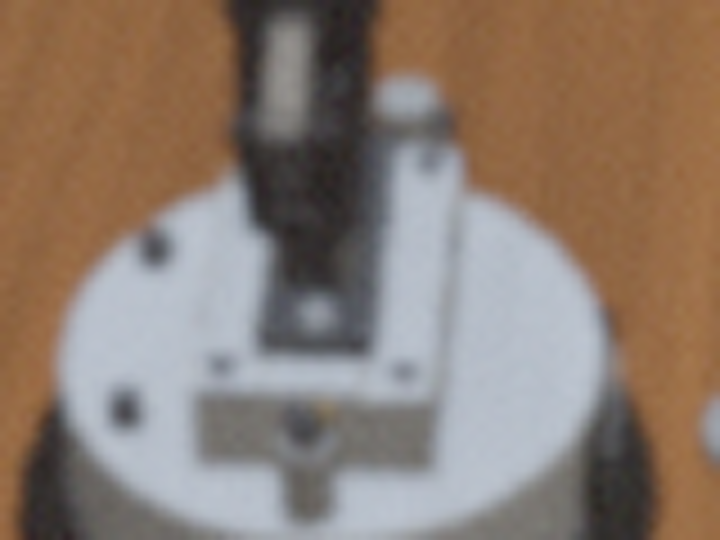

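View pics/top5.png

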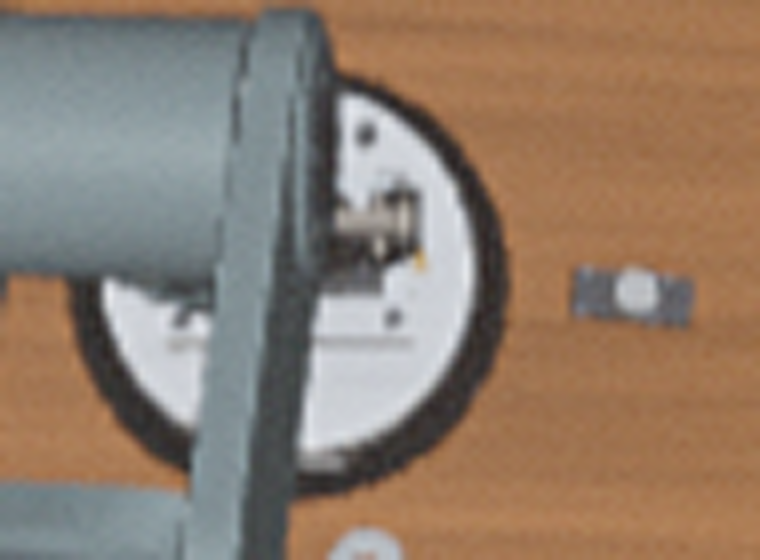

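```bash
cat >> h.py <<'E'
def blk(th,h,y0):
    pts=[]
    for x in (-.016,.016):
        for y in (-.038,.038):
            for z in (0,.008): pts.append((x,y,z))
    for x in (-.01,.01):
        for y in (-.022,.022):
            for z in (.008,.054): pts.append((x,y,z))
    P=np.array(pts); c,s=np.cos(th),np.sin(th)
    P=np.c_[P[:,0],P[:,1]*c+P[:,2]*s+y0,-P[:,1]*s+P[:,2]*c+h]
    return Ro.from_rotvec([0,0,yaw]).apply(P)+C
E=[(i,j) for b in (0,8) for i in range(b,b+8) for j in range(i+1,b+8) if bin(i^j).count('1')==1]
def overlay(im,n,poses,box,f,out):
    x0,y0,x1,y1=box
    z=cv2.resize(im[y0:y1,x0:x1],None,fx=f,fy=f,interpolation=2)
    for (pp,col) in poses:
        uv=(proj(n,blk(*pp))-[x0,y0]+.5)*f-.5
        for i,j in E: cv2.line(z,tuple(np.int32(uv[i])),tuple(np.int32(uv[j])),col,1,cv2.LINE_AA)
    cv2.imwrite(out,z)
E
python3 - <<'E'
from h import *
im=ctrl.camera("side")[:,:,::-1].copy()
overlay(im,"side",[((0,0,0),(0,0,255)),((.14,.0053,.0004),(0,255,0))],(215,185,295,250),9,"pics/ov1.png")
overlay(cv2.imread("pics/side0.png"),"side",[((0,0,0),(0,0,255))],(215,185,295,250),9,"pics/ov0.png")
E
```

```text
(no output)
```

View pics/ov1.png

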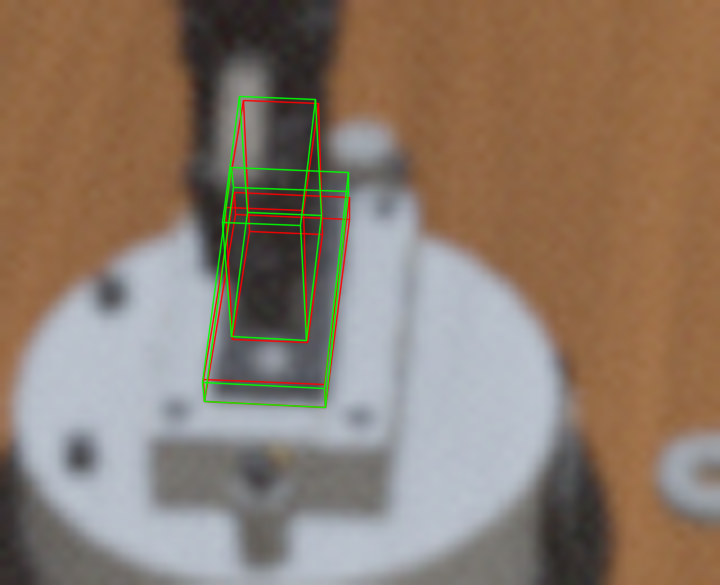

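View pics/ov0.png

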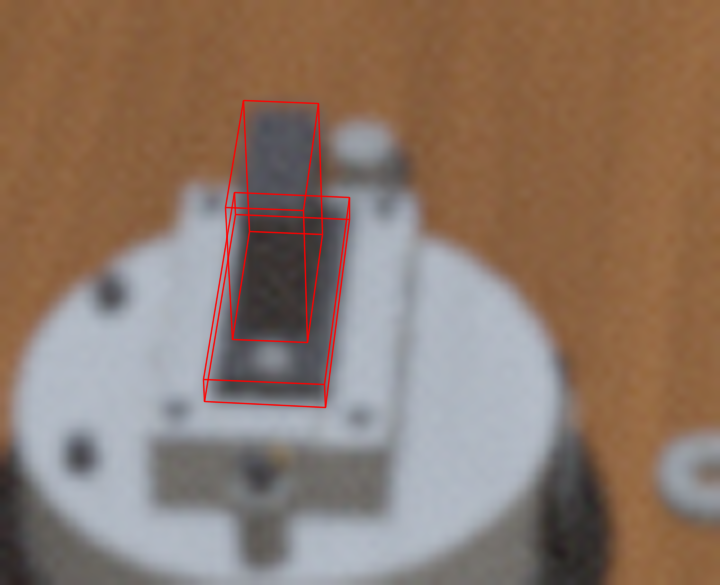

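```bash
python3 - <<'E'
from h import *
S=[(t,np.interp(t,[-.14,0,.14],[.0115,.0085,.0053]),0) for t in np.linspace(.14,-.14,21)]
rows(S)
E
```

```text
-0.009 -0.006 0 0 0 -0.117 0; th=0.126 h=0.0056
-0.009 -0.006 0 0 0 -0.117 0; th=0.112 h=0.0059
-0.009 -0.006 0 0 0 -0.117 0; th=0.098 h=0.0063
-0.008 -0.006 0 0 0 -0.117 0; th=0.084 h=0.0066
-0.008 -0.006 0 0 0 -0.117 0; th=0.070 h=0.0069
-0.008 -0.006 0 0 0 -0.117 0; th=0.056 h=0.0072
-0.008 -0.006 0 0 0 -0.117 0; th=0.042 h=0.0075
-0.008 -0.006 0 0 0 -0.117 0; th=0.028 h=0.0079
-0.008 -0.006 0 0 0 -0.117 0; th=0.014 h=0.0082
-0.008 -0.006 0 0 0 -0.117 0; th=0.000 h=0.0085
-0.008 -0.006 0 0 0 -0.117 0; th=-0.014 h=0.0088
-0.008 -0.006 0 0 0 -0.117 0; th=-0.028 h=0.0091
-0.008 -0.006 0 0 0 -0.117 0; th=-0.042 h=0.0094
-0.008 -0.006 0 0 0 -0.117 0; th=-0.056 h=0.0097
-0.008 -0.006 0 0 0 -0.117 0; th=-0.070 h=0.0100
-0.007 -0.006 0 0 0 -0.117 0; th=-0.084 h=0.0103
-0.007 -0.006 0 0 0 -0.117 0; th=-0.098 h=0.0106
-0.007 -0.006 0 0 0 -0.117 0; th=-0.112 h=0.0109
-0.007 -0.006 0 0 0 -0.117 0; th=-0.126 h=0.0112
-0.007 -0.006 0 0 0 -0.117 0; th=-0.140 h=0.0115
```

>>> apply_moves:
  plan: "-0.009 -0.006 0 0 0 -0.117 0; -0.009 -0.006 0 0 0 -0.117 0; -0.009 -0.006 0 0 0 -0.117 0; 0 0 0 0 0 0 0; 0 0 0 0 0 0 0"

```text
time_s: 7.15
eef_pos: [0.597, 0.0213, 0.1249]
eef_rot: [0.464, -0.514, -0.486, 0.534]
wrist_force: [2.4, 0.5, -5.0]
opening: 0.505
```

>>> apply_moves:
  plan: "-0.008 -0.006 0 0 0 -0.117 0; -0.008 -0.006 0 0 0 -0.117 0; 0 0 0 0 0 0 0; 0 0 0 0 0 0 0; 0 0 0 0 0 0 0"

```text
time_s: 7.65
eef_pos: [0.597, 0.0205, 0.1263]
eef_rot: [0.471, -0.507, -0.493, 0.528]
wrist_force: [-2.0, -0.3, -0.4]
opening: 0.505
```

```bash
python3 - <<'E'
from h import *
rel()
im=ctrl.camera("side")[:,:,::-1].copy()
overlay(im,"side",[],(215,185,295,250),9,"pics/ov2.png")
E
```

```text
t 7.65 p [0.597  0.0205 0.1263] op 0.505 F [-2.  -0.3 -0.4] T [-0.04  0.48 -0.07]
y 0.0024 z-rim 0.0343 tool lean 0.0703 M: y 0.0004 h 0.0064
```

View pics/ov2.png

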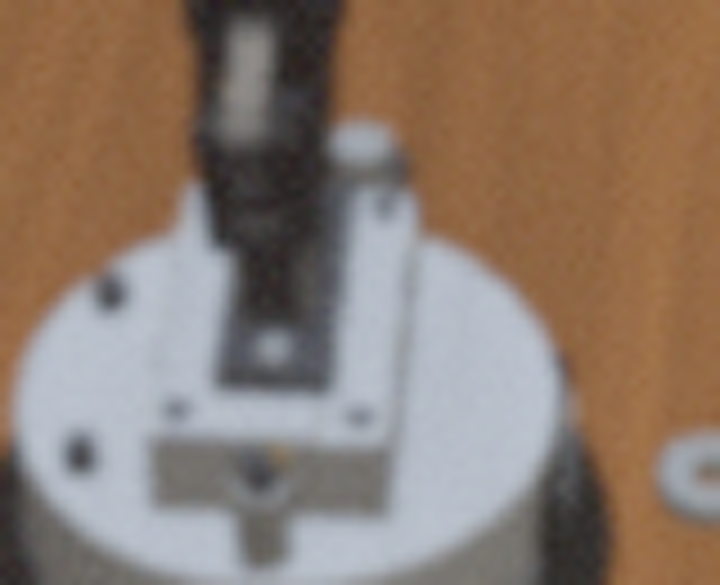

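>>> apply_moves:
  plan: "-0.008 -0.006 0 0 0 -0.117 0; -0.008 -0.006 0 0 0 -0.117 0; -0.008 -0.006 0 0 0 -0.117 0; 0 0 0 0 0 0 0; 0 0 0 0 0 0 0"

```text
time_s: 8.2
eef_pos: [0.5979, 0.0193, 0.1279]
eef_rot: [0.482, -0.497, -0.504, 0.517]
wrist_force: [-3.3, -0.7, 4.3]
opening: 0.506
```

>>> apply_moves:
  plan: "-0.008 -0.006 0 0 0 -0.117 0; -0.008 -0.006 0 0 0 -0.117 0; 0 0 0 0 0 0 0; 0 0 0 0 0 0 0; 0 0 0 0 0 0 0"

```text
time_s: 8.7
eef_pos: [0.5981, 0.0186, 0.1283]
eef_rot: [-0.489, 0.49, 0.511, -0.51]
wrist_force: [0.2, 0.5, 4.8]
opening: 0.506
```

```bash
python3 - <<'E'
from h import *
rel()
im=ctrl.camera("side")[:,:,::-1].copy()
overlay(im,"side",[],(215,185,295,250),9,"pics/ov3.png")
E
```

```text
t 8.7 p [0.5981 0.0186 0.1283] op 0.506 F [0.2 0.5 4.8] T [-0.08  0.19 -0.07]
y 0.0004 z-rim 0.0363 tool lean 0.0002 M: y 0.0004 h 0.0083
```

View pics/ov3.png

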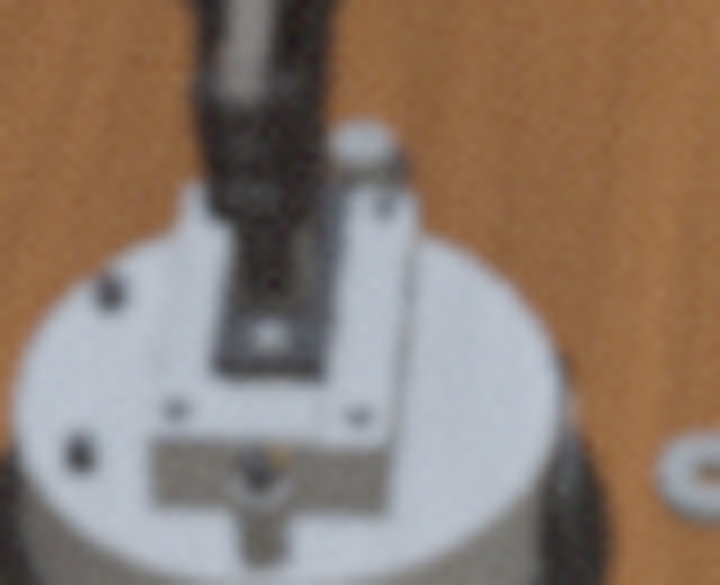

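>>> apply_moves:
  plan: "-0.008 -0.006 0 0 0 -0.117 0; -0.008 -0.006 0 0 0 -0.117 0; -0.008 -0.006 0 0 0 -0.117 0; -0.008 -0.006 0 0 0 -0.117 0; 0 0 0 0 0 0 0"

```text
time_s: 9.25
eef_pos: [0.598, 0.0165, 0.1292]
eef_rot: [-0.504, 0.475, 0.524, -0.496]
wrist_force: [1.3, -0.7, 2.5]
opening: 0.506
```

>>> apply_moves:
  plan: "-0.008 -0.006 0 0 0 -0.117 0; -0.008 -0.006 0 0 0 -0.117 0; -0.008 -0.006 0 0 0 -0.117 0; -0.008 -0.006 0 0 0 -0.117 0; 0 0 0 0 0 0 0"

```text
time_s: 9.75
eef_pos: [0.5981, 0.0149, 0.1306]
eef_rot: [-0.517, 0.46, 0.537, -0.482]
wrist_force: [2.0, -1.3, 5.7]
opening: 0.505
```

>>> apply_moves:
  plan: "-0.007 -0.006 0 0 0 -0.117 0; 0 0 0 0 0 0 0; 0 0 0 0 0 0 0; 0 0 0 0 0 0 0; 0 0 0 0 0 0 0"

```text
time_s: 10.25
eef_pos: [0.5979, 0.0147, 0.1309]
eef_rot: [-0.521, 0.456, 0.541, -0.478]
wrist_force: [0.4, -2.6, 6.1]
opening: 0.506
```

```bash
python3 - <<'E'
from h import *
rel()
im=ctrl.camera("side")[:,:,::-1].copy()
overlay(im,"side",[],(215,185,295,250),9,"pics/ov4.png")
E
```

```text
t 10.25 p [0.5979 0.0147 0.1309] op 0.506 F [ 0.4 -2.6  6.1] T [-0.38 -0.09  0.04]
y -0.0035 z-rim 0.0389 tool lean -0.1270 M: y 0.0000 h 0.0111
```

View pics/ov4.png

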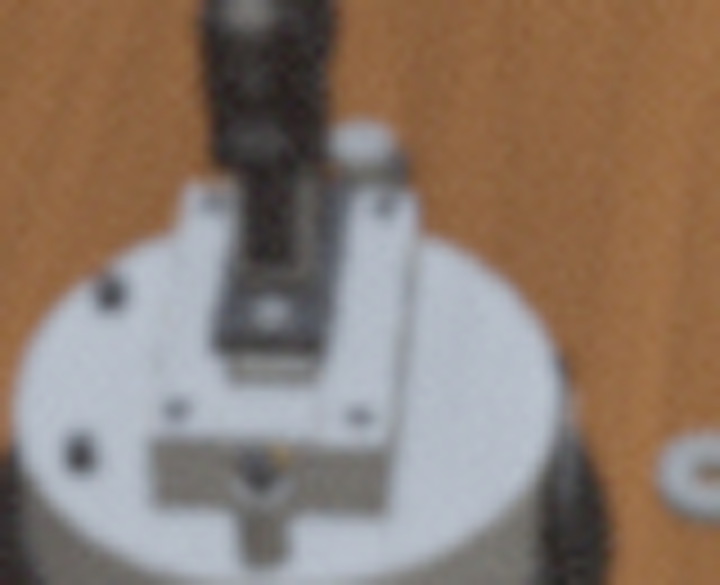

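```bash
python3 - <<'E'
from h import *
S=[(t,np.interp(t,[-.127,0],[.0111,.0161]),0) for t in np.linspace(-.127,0,6)]
rows(S)
E
```

```text
0.017 -0.020 0 0 0 0.212 0; th=-0.102 h=0.0121
0.016 -0.020 0 0 0 0.212 0; th=-0.076 h=0.0131
0.016 -0.020 0 0 0 0.212 0; th=-0.051 h=0.0141
0.015 -0.020 0 0 0 0.212 0; th=-0.025 h=0.0151
0.015 -0.020 0 0 0 0.212 0; th=0.000 h=0.0161
```

>>> apply_moves:
  plan: "0.017 -0.02 0 0 0 0.212 0; 0.016 -0.02 0 0 0 0.212 0; 0.016 -0.02 0 0 0 0.212 0; 0.015 -0.02 0 0 0 0.212 0; 0.015 -0.02 0 0 0 0.212 0"

```text
time_s: 10.8
eef_pos: [0.5968, 0.0186, 0.1349]
eef_rot: [0.489, -0.489, -0.509, 0.512]
wrist_force: [0.9, -3.9, -1.1]
opening: 0.51
```

>>> apply_moves:
  plan: "0 -0.06 0 0 0 0 0; 0 -0.06 0 0 0 0 0; 0 -0.06 0 0 0 0 0; 0 -0.06 0 0 0 0 0; 0 -0.06 0 0 0 0 0"

```text
time_s: 11.3
eef_pos: [0.5974, 0.0185, 0.1508]
eef_rot: [0.489, -0.489, -0.51, 0.511]
wrist_force: [0.9, -0.2, -2.2]
opening: 0.507
```

```bash
python3 - <<'E'
from h import *
rel()
im=ctrl.camera("side")[:,:,::-1].copy()
overlay(im,"side",[],(215,185,295,250),9,"pics/ov5.png")
E
```

```text
t 11.3 p [0.5974 0.0185 0.1508] op 0.507 F [ 0.9 -0.2 -2.2] T [0.04 0.01 0.  ]
y 0.0004 z-rim 0.0588 tool lean 0.0005 M: y 0.0003 h 0.0308
```

View pics/ov5.png

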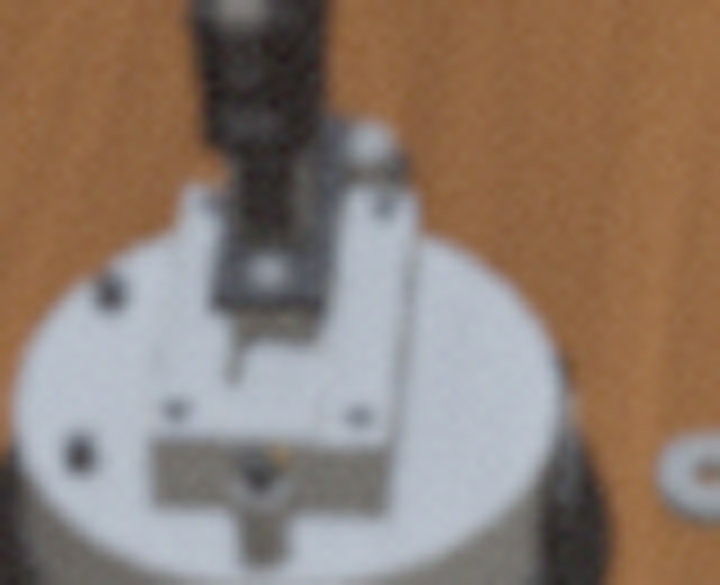

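>>> apply_moves:
  plan: "0 -0.06 0 0 0 0 0; 0 -0.06 0 0 0 0 0; 0 -0.06 0 0 0 0 0; 0 0 0 0 0 0 0; 0 0 0 0 0 0 0"

```text
time_s: 11.85
eef_pos: [0.5976, 0.0185, 0.1597]
eef_rot: [0.489, -0.49, -0.51, 0.511]
wrist_force: [1.0, 0.2, -2.2]
opening: 0.504
```

>>> apply_moves:
  plan: "0 0 0 0 0 0 0; 0 0 0 0 0 0 0; 0 0 0 0 0 0 0; 0 0 0 0 0 0 0; 0 0 0 0 0 0 0"

```text
time_s: 12.35
eef_pos: [0.5976, 0.0186, 0.1596]
eef_rot: [0.489, -0.489, -0.51, 0.511]
wrist_force: [-0.2, -0.8, -2.7]
opening: 0.511
```

```bash
python3 - <<'E'
from h import *
rel()
im=ctrl.camera("side")[:,:,::-1].copy()
cv2.imwrite("pics/full6.png",im)
overlay(im,"side",[((0,.040,.0003),(0,255,0))],(215,185,295,250),9,"pics/ov6.png")
E
```

```text
t 12.35 p [0.5976 0.0186 0.1596] op 0.511 F [-0.2 -0.8 -2.7] T [ 0.01 -0.05 -0.04]
y 0.0004 z-rim 0.0676 tool lean 0.0008 M: y 0.0004 h 0.0396
```

View pics/ov6.png

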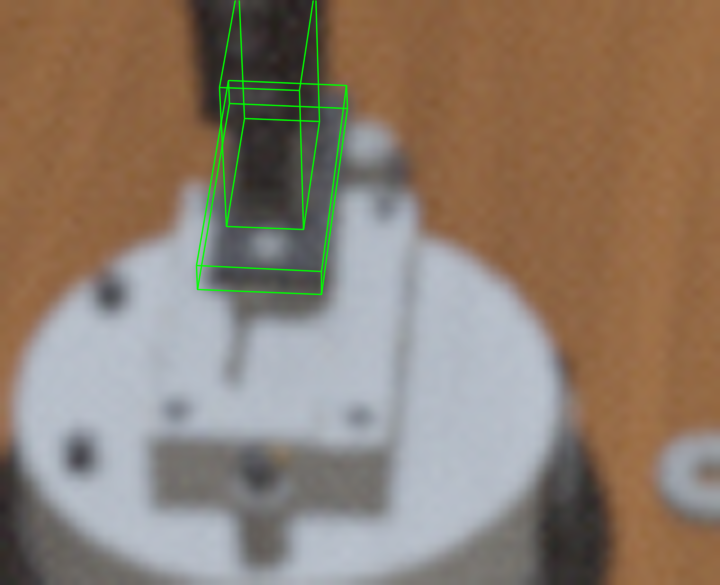

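View pics/full6.png

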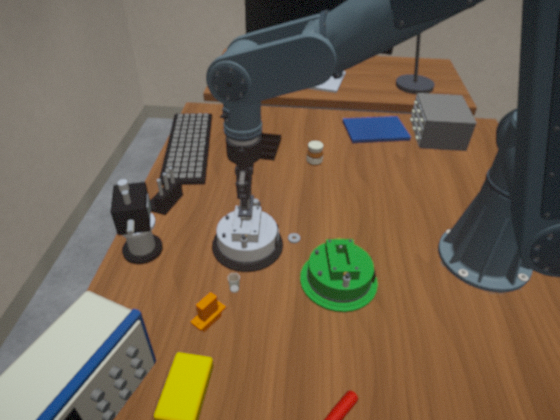

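```bash
python3 - <<'E'
from bench import ctrl
print(ctrl.hand_in())
E
```

```text
the job is handed in; nothing more can be done
None
```

I rocked the block free of both clips and handed the job in at about 12.4 s. It is held level above the socket, with about 20 mm of air under it. No verdict was reported.

**What I did:**
- I gripped the block across its 44 mm length.
- I leaned it about 0.14 rad towards the micrometer, pivoting on the near shoulder end, to free the far clip.
- I rolled it to about -0.13 rad with its middle 11 mm up, to free the near clip.
- I then levelled it and lifted it straight up.

**Last checks:**
- **Position:** the tool lean was 0.001 rad. The grip centre, worked out from the tool pose, is about 71 mm above the rim and within 1 mm of straight above my socket estimate.
- **Hold:** the wrist carries about 2.2 to 2.7 N downward, roughly the block's own weight. The opening is about 0.51, so the block is in the jaws.
- **Base and bystanders:** in the side pictures I saw no movement of the base during the rocking. The bystanders visible in the last side picture look unmoved. The arm blocked most of the top camera's view of the base, and I took no picture from it at the end.

**Disagreements and limits:**
- The camera overlay sat a steady 1 to 2 mm off the block.
- The wrist read about 4 to 6 N upward for most of the rocking, partly from the jaws closing.
- Neither clip's release was sensed directly. I inferred both from the forces and pictures.

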